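# Shift the mixer gearbox into the green slot

### The job

The speed lever of the mixer gearbox is parked in the near slot of the middle rail. Push its ball knob gently with your fingers through the gate, out to neutral, across, and then fully home into the slot marked by the green disc, without running it into any other slot on the way. Only push the knob from outside, never take it between the fingers, and leave the things standing around undisturbed.

Things in the scene. Friction and masses are not known exactly. Their poses are not given: they have to be found in the camera images.
- gearbox: grey bench-mixer gearbox, fixed: casing 140x140 mm with a bright gate plate on top (115 mm high), blue motor behind (to +x, under 97 mm high), base plate 240x170 mm. Origin on the worktop under the gate's centre; x axis away from the operator towards the motor, y to the left, z up. The lever's pivot is 35 mm above the origin
- gate (a point): centre of the gate plate's top, 115 mm above the worktop, axes as the gearbox. Six slots: three rails along x (left, middle, right), joined by one cross channel along y through this centre (neutral). The lever crosses between rails only in neutral, lever_fore within about 0.04 rad of 0; the tongues between the rails have rounded noses that guide it
- knob (a point): centre of the lever's black ball knob, 36 mm across, 140 mm up the 10 mm rod from its pivot; 175 mm above the worktop when upright, 8 to 15 mm lower in a slot. In the gearbox frame, in m: x = 0.14 sin(lever_fore), y = 0.14 cos(lever_fore) sin(lever_side), z = 0.035 + 0.14 cos(lever_fore) cos(lever_side)
- lever_fore (a joint): tilt of the lever along the rails, rad: 0 in neutral, + away from the operator (gearbox +x), limits -0.337 and 0.337 (ends of the near and far slots). Starts in the near slot of the middle rail. Stiff friction (about 2 N at the knob), no spring: it stays where it is left; the end stops give a little
- lever_side (a joint): tilt of the lever across the rails, rad: 0 in the middle rail, + to the left (gearbox +y), limits -0.315 and 0.315 (right and left rails); same friction, no spring
- green_disc: green disc, 20 mm across, 3 mm thick, fixed on a corner of the gate plate (origin: centre of its underside, 115 mm up). It marks that corner's slot: the knob's centre stands straight above it when the lever is fully in (x +/-46, y +/-41 mm in the gearbox frame). The four discs change corners from run to run
- red_disc: red disc, as the green one, marking another corner slot
- yellow_disc: yellow disc, as the green one, marking another corner slot
- blue_disc: blue disc, as the green one, marking another corner slot
- weight: brass 100 g weight, 26 mm across, 42 mm high, loose bystander beside the gearbox; origin at the centre of its underside
- small_beaker: small glass beaker, 48 mm across, 56 mm high, loose bystander beside the gearbox; origin at the centre of its underside
- vial: vial with red cap and blue contents, 25 mm across, 55 mm high, loose bystander beside the gearbox; origin at the centre of its underside
- tape: roll of tape lying flat, 86 mm across, 24 mm high, loose bystander to the left; origin at the centre of its underside
- dropper: small dark dropper bottle, 34 mm across, 102 mm high, loose bystander to the left; origin at the centre of its underside
- bench_timer: white bench timer lying flat, 62x62x18 mm, loose bystander to the right; origin at the centre of its underside

How it is judged:
On the way, in this order (a step that is already met when the one before it is completed fails the run):
1. the lever is out of its slot, in neutral (value of joint lever_fore between -0.08 and 0.08 rad), for 0.1 s.
2. the lever is fully in the slot of the green disc (horizontal distance between knob and green_disc below 0.014 m), for 0.2 s.
At the end, for the whole second after the job is handed in: The knob's centre is within 14 mm horizontally of the green disc's centre, the lever is still, and the loose things stand within 15 mm of where they were (horizontal distance between knob and green_disc below 0.014 m and velocity of joint lever_fore between -0.05 and 0.05 rad/s and velocity of joint lever_side between -0.05 and 0.05 rad/s and distance of each of weight, small_beaker, vial, tape, dropper, bench_timer from where it was at the start of the episode below 0.015 m); the robot touches nothing.
It fails at once if the lever is run deep into a wrong slot: within 18 mm of another disc, or more than 0.2 rad into the far slot of the middle rail (horizontal distance between knob and red_disc below 0.018 m or horizontal distance between knob and yellow_disc below 0.018 m or horizontal distance between knob and blue_disc below 0.018 m or (value of joint lever_fore above 0.2 rad and value of joint lever_side between -0.12 and 0.12 rad)).
It fails at once if the knob is taken between the fingers (grasp point within 20 mm of its centre) (distance between the grasp point and knob below 0.02 m).
It fails at once if the knob is forced with more than 40 N (contact force between the fingers and lever_fore above 40 N).
It fails at once if a loose thing is moved more than 30 mm, lifted or knocked over (distance of any of weight, small_beaker, vial, tape, dropper, bench_timer from where it was at the start of the episode above 0.03 m or angle between any of weight, small_beaker, vial, tape, dropper, bench_timer's own z axis and vertical above 0.5 rad).
It also fails if it takes over 59 s, if anything falls off the work surface, if the arm or the gripper's body presses on something with over 40 N, if the wrist force passes 120 N, or if a joint passes its speed limit or range.

### The arm

A 6-joint arm with a two-finger parallel gripper is mounted at the origin on a cart in front of the work surface, level with it; the furniture and walls round the work are solid. World frame = base frame: x ahead of the robot, y to its left, z up, the work surface at z = 0. Lengths are in m, angles in rad, forces in N, time in s.
With the tool pointing down it reaches from about 0.4 to 0.825 m from the base axis. Payload 7 kg.
Tool frame: the origin (TCP) lies at the centre of the arm's flange, where the gripper is bolted on; the fingertips stand 178 mm ahead of it and the grasp point (between the pads) lies 159 mm ahead of it; z points along the fingers, y is the direction in which the jaws open and shut (so a half turn about z gives the same grasp; the last joint's range is limited). The gripper opens to 88 mm and grips with 3 to 60 N. Pads are 19 mm wide; open, the fingers measure 130 mm over their backs; the gripper's body (78 mm by 193 mm) begins 47 mm behind the grasp point.
Start: joints at [1.588, 0.359, 0.012, 0, -1.224, -0.288], TCP at [0.181, 0.65, 0.405] pointing down, gripper open.
Joint ranges: [-3.07, 3.07], [-1.43, 2.12], [-1.02, 1.25], [-3.03, 1.67], [-3.05, -0], [-3.03, 3.03]. Speed limits (rad/s): [2.39, 2.39, 3.01, 3.14, 3.14, 3.14].

### API

Orientations are given as [roll, pitch, yaw] about the fixed x, y, z axes, in that order (R = Rz(yaw) Ry(pitch) Rx(roll)).
In Python, from station import arm gives the robot as it stands.
- The arm moves only by the shell command python3 -m handwheel 'ROWS' [OPENING] [FORCE]. ROWS is JSON, a list of rows, each a list of 4 numbers: the shift along the world's x, y, z in cm, then the turn about the world's z in rad. In form: [[dx, dy, dz, yaw], ...]. A call has 1 to 20 rows; each row shifts and turns the commanded pose from where the row before left it; what a row does not reach is not made up. A row lasts 1/10 s, in which the tool goes at most 50 mm and 8.59 degrees, less where a joint would pass 70% of its speed; a pose out of reach is approached as far as the arm can. A call is refused whole if a number of a shift passes 5 or a number of a turn 0.15, either way. A call with a gripper value outside its range is refused whole. OPENING is the closure, from 0 (fully open) to 1 (shut), set as the call begins (- or left out, the last holds). The fingers move at their own pace and stop on an object; FORCE is the grip in N (left out, the last holds). Time passes only in rows, so rows that do not move let the fingers close. It gives the time, the measured TCP pose, the force and the opening at its end, in the units of the state.
- arm.get_state(): the state, without advancing time (a new reading comes with each control period).
- arm.grab_frame(name): name is "scene" or "top"; returns a dict with "image" (384x512x3 uint8, red, green, blue), "depth" (384x512 float32, m along the optical axis (not along the pixel's ray), 0 where there is no reading), "vfov" (degrees; the focal length in pixels is half the picture's height over the tangent of half this angle, whatever the lens; pixels are square), "cx", "cy" (the principal point, pixels), "k1" (the pictures are not rectified: a ray, as slopes to the right and down, at radius r is drawn at 1 + k1 r^2 times it, then the intrinsics apply), "rvec" (rotation vector, rad) and "tvec" (3), from world to camera coordinates, as OpenCV has them. Camera axes: x right, y down, z forward; pixel columns grow to the right and rows downward; lengths in m; the calibration is good to about 2 mm. A picture is of the moment at which its call begins.
- arm.job_done(): hands the job in, once; it reports no verdict.
The state is a dict: "t": time; "q": joint angles; "qd": joint speeds; "joint_efforts": joint torques, N m; "eef_pos": TCP position; "ee_rot": TCP orientation; "force": force on the tool from outside, world axes, zero at the start; "moment": the same for the moment, N m; "width": finger opening in m.
Only numpy, scipy, OpenCV 4.12 (cv2) and the standard library are available. Lean on these libraries where they do the work, as an engineer would, in place of code of your own. Each camera call takes 0.05 s, during which the arm holds its last target.

## Working session

There is one attempt and no reset: what is moved stays moved. The work goes in short steps, Python scripts to look and compute and a shell command to move; the robot and the scene stay as the last step left them, time stands still between calls to the robot, and variables do not carry over. Pictures are saved under pics/ and viewed, and the job is handed in when it is done.

```bash
mkdir -p pics; cat > h.py <<'E'
import numpy as np, cv2
from station import arm
def grab(n,f=None):
    d=arm.grab_frame(n)
    if f: cv2.imwrite('pics/'+f,cv2.cvtColor(d['image'],cv2.COLOR_RGB2BGR))
    return d
def cam(d):
    f=d['image'].shape[0]/2/np.tan(np.radians(d['vfov'])/2)
    R=cv2.Rodrigues(np.array(d['rvec'],float))[0]; t=np.array(d['tvec'],float).ravel()
    return f,R,t
def ray(d,u,v):
    f,R,t=cam(d); x=(u-d['cx'])/f; y=(v-d['cy'])/f
    xd,yd=x,y
    for _ in range(30):
        s=1+d['k1']*(x*x+y*y); x,y=xd/s,yd/s
    return -R.T@t, R.T@np.array([x,y,1.]), np.array([x,y,1.])
def onplane(d,u,v,z):
    o,r,_=ray(d,u,v); return o+r*(z-o[2])/r[2]
def bydepth(d,u,v):
    o,r,_=ray(d,u,v); return o+r*d['depth'][int(round(v)),int(round(u))]
E
python3 - <<'E'
from h import *
for n in('scene','top'):
    d=grab(n,n+'0.png'); o=-cam(d)[1].T@cam(d)[2]; print(n,o,d['vfov'],d['k1'],d['cx'],d['cy'])
print(arm.get_state())
E
```

```text
scene [0.17773398 0.71933038 1.14046337] 44.95365657256862 -0.09898112543165183 250.39539384031016 190.89314697972054
top [ 0.45419602 -0.01006926  1.11774039] 55.631414168579944 -0.03790094255172669 253.4965843585739 186.25299688664037
{'t': 0.1, 'q': array([ 1.58807328e+00,  3.59291423e-01,  1.11244423e-02, -3.07053124e-04,
       -1.22410045e+00, -2.88153458e-01]), 'qd': array([ 1.16725142e-04, -1.43472636e-03,  2.93972675e-03, -4.32576047e-04,
       -5.28678298e-06,  1.50476382e-03]), 'joint_efforts': array([-1.66451970e-03, -5.84162486e+01,  2.93748307e+01,  7.01539770e+00,
        1.01706258e-02, -5.62439550e-05]), 'eef_pos': array([0.18053602, 0.65021479, 0.40382053]), 'ee_rot': array([ 3.14010016e+00, -1.41337121e-04, -2.70980947e-01]), 'force': array([ 0.43318668, -0.22972624, -0.74117304]), 'moment': array([ 0.0100822 ,  0.03334371, -0.02622098]), 'width': 0.08739948916123086}
```

```bash
ls -la
```

```text
total 16
drwxr-xr-x  3 agent agent 4096 Dec  7 15:00 .
drwxr-xr-x 23 root  root  4096 Dec  7 14:59 ..
-rw-r--r--  1 agent agent  731 Dec  7 15:00 h.py
drwxr-xr-x  2 agent agent 4096 Dec  7 15:00 pics
```

View pics/scene0.png

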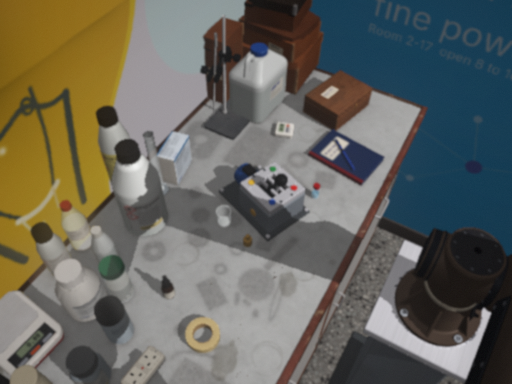

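View pics/top0.png

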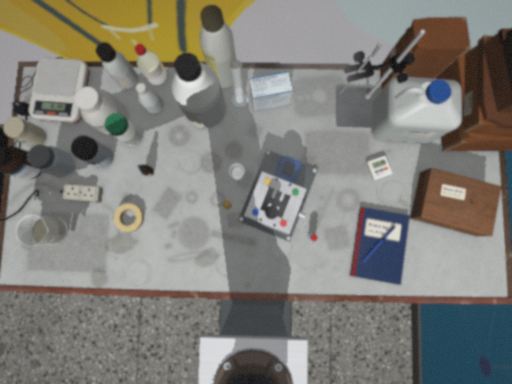

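The top view shows the gearbox at about (278,203), the lever knob near (270,213), and the vial at (314,237). I'll crop in for detail.

```bash
python3 - <<'E'
from h import *
t=cv2.imread('pics/top0.png')[140:250,220:330]; s=cv2.imread('pics/scene0.png')[145:255,205:335]
cv2.imwrite('pics/top0c.png',cv2.resize(t,None,fx=5,fy=5,interpolation=cv2.INTER_CUBIC))
cv2.imwrite('pics/scene0c.png',cv2.resize(s,None,fx=5,fy=5,interpolation=cv2.INTER_CUBIC))
E
```

```text
(no output)
```

View pics/top0c.png

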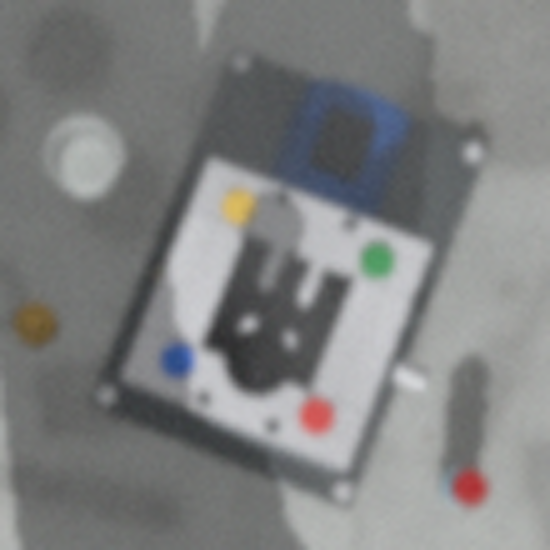

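View pics/scene0c.png

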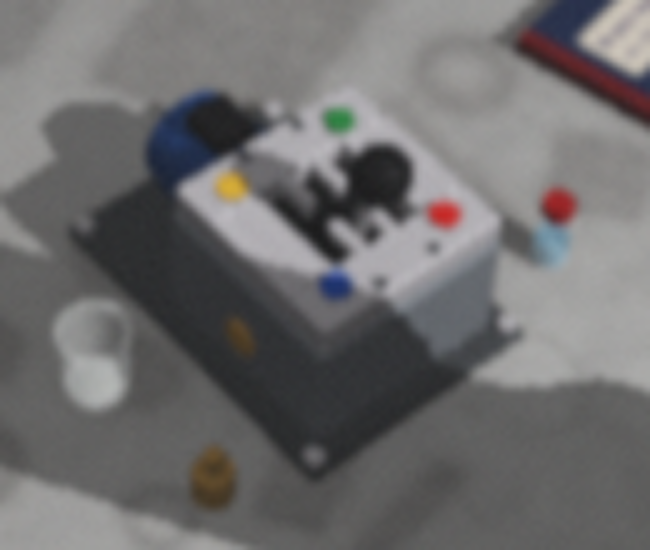

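The close-ups show the discs: yellow is far-left, green far-right, blue near-left and red near-right. The knob is near-middle. Next I'll measure them.

```bash
cat > meas.py <<'E'
from h import *
RNG={'green':((45,80,50),(85,255,255)),'yellow':((18,120,120),(32,255,255)),'blue':((105,140,90),(125,255,255)),'red':((0,120,120),(8,255,255))}
def blobs(d,roi):
    hsv=cv2.cvtColor(d['image'],cv2.COLOR_RGB2HSV); out={}
    for k,(lo,hi) in RNG.items():
        m=cv2.inRange(hsv,lo,hi)
        if k=='red': m|=cv2.inRange(hsv,(172,120,120),(180,255,255))
        M=np.zeros_like(m); x0,y0,x1,y1=roi; M[y0:y1,x0:x1]=m[y0:y1,x0:x1]
        n,_,st,c=cv2.connectedComponentsWithStats(M)
        out[k]=[(c[i].round(2),st[i,4]) for i in range(1,n) if st[i,4]>5]
    return out
if __name__=='__main__':
    for n,roi in(('top',(220,140,330,250)),('scene',(205,145,335,255))):
        d=grab(n)
        for k,v in blobs(d,roi).items():
            for c,a in v: print(n,k,c,a,onplane(d,*c,0.118).round(4),bydepth(d,*c).round(4))
        # black knob
E
python3 meas.py
```

```text
top green [295.   191.86] 22 [ 0.5762 -0.1077  0.118 ] [ 0.5759 -0.1074  0.1206]
top yellow [267.35 181.  ] 17 [ 0.6049 -0.0308  0.118 ] [ 0.605  -0.0308  0.1172]
top blue [255.  211.5] 16 [0.5195 0.0016 0.118 ] [0.5196 0.0016 0.116 ]
top red [282.9  222.95] 20 [ 0.4899 -0.0754  0.118 ] [ 0.4899 -0.0755  0.1168]
top red [313.4  237.04] 25 [ 0.4535 -0.1588  0.118 ] [ 0.4535 -0.1678  0.0571]
scene green [272.22 168.5 ] 18 [ 0.5733 -0.1076  0.118 ] [ 0.5729 -0.1068  0.119 ]
scene yellow [250.95 181.9 ] 20 [ 0.6013 -0.0308  0.118 ] [ 0.6018 -0.0318  0.1166]
scene blue [271.62 201.62] 13 [0.5156 0.0018 0.118 ] [0.5158 0.0014 0.1174]
scene red [316.48 185.28] 25 [ 0.433  -0.1162  0.118 ] [ 0.448  -0.1653  0.0579]
scene red [293.38 187.43] 21 [ 0.4866 -0.075   0.118 ] [ 0.4857 -0.0726  0.1211]
```

```bash
python3 -m handwheel '[[2.6,-3.4,0,-0.017],[2.6,-3.4,0,-0.017],[2.6,-3.4,0,-0.017],[2.6,-3.4,0,-0.017],[2.6,-3.4,0,-0.017],[2.6,-3.4,0,0],[2.6,-3.4,0,0],[2.6,-3.4,0,0],[0.63,-3.96,0,0],[0.63,-3.96,0,0],[0.63,-3.96,0,0],[0.63,-3.96,0,0],[0.63,-3.96,0,0],[0.63,-3.96,0,0],[0.63,-3.96,0,0],[0.63,-3.96,0,0],[0.63,-3.96,0,0],[0.63,-3.96,0,0]]' 1 20; python3 - <<'E'
from h import *
d=grab('top','top1.png'); e=grab('scene','scene1.png')
t=d['image'][130:270,190:350]; s=e['image'][120:260,205:365]
im=np.hstack([cv2.resize(t,None,fx=2.5,fy=2.5),cv2.resize(s,None,fx=2.5,fy=2.5)])[:,:,::-1]
cv2.imwrite('pics/both1.png',im); st=arm.get_state(); print(st['t'],st['eef_pos'],st['ee_rot'],st['width'],st['force'])
E
```

```text
t: 2.0
eef_pos: [0.4513, -0.0193, 0.4049]
ee_rot: [-3.141, -0.0, -0.356]
force: [0.3, 0.3, 0.8]
width: 0.0005
2.1 [ 0.45148259 -0.02104172  0.40453855] [ 3.14089698e+00  3.14332967e-04 -3.60083010e-01] 0.0003257708723130409 [ 0.59911194  1.02286458 -0.33954002]
```

View pics/both1.png

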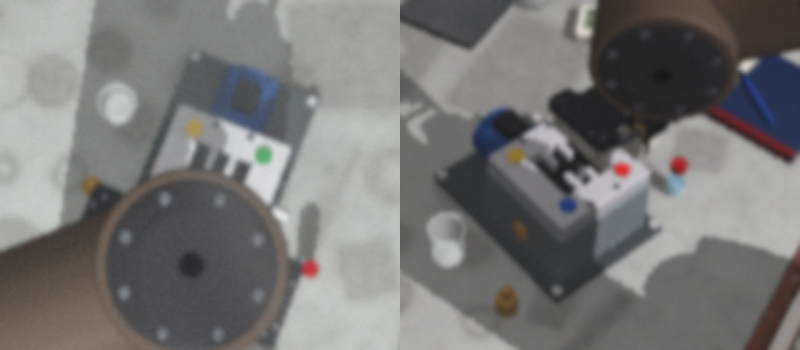

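```bash
cat > gs.py <<'E'
from h import *
C=np.array([.546,-.053]); A=-.356; X=np.array([np.cos(A),np.sin(A)]); Y=np.array([-X[1],X[0]])
st=arm.get_state(); p=st['eef_pos'][:2]-C
print('t',round(st['t'],2),'tool gx,gy mm',(p@X*1000).round(1),(p@Y*1000).round(1),'tip z',round(st['eef_pos'][2]-.178,4),'F g',(st['force'][:2]@X).round(1),(st['force'][:2]@Y).round(1),st['force'][2].round(1))
E
python3 -m handwheel '[[0.1,0.2,-1.5,0],[0,0,-2,0],[0,0,-2,0],[0,0,-1.7,0],[0,0,0,0]]'; python3 gs.py
python3 -m handwheel '[[0.94,-0.35,0,0],[0.47,-0.175,0,0],[0.47,-0.175,0,0],[0.38,-0.14,0,0],[0.38,-0.14,0,0],[0.38,-0.14,0,0],[0,0,0,0]]'; python3 gs.py
```

```text
t: 2.6
eef_pos: [0.4517, -0.0155, 0.3307]
ee_rot: [3.139, 0.003, -0.356]
force: [-0.0, 0.0, -0.3]
width: 0.0004
t 2.6 tool gx,gy mm -101.5 2.2 tip z 0.1527 F g -0.0 0.0 -0.3
t: 3.3
eef_pos: [0.4832, -0.027, 0.3327]
ee_rot: [3.142, -0.0, -0.356]
force: [0.8, 0.6, -1.2]
width: 0.0005
t 3.3 tool gx,gy mm -67.9 2.5 tip z 0.1547 F g 0.5 0.8 -1.2
```

```bash
cat > look.py <<'E'
import sys
from h import *
d=grab('top'); e=grab('scene')
t=d['image'][140:250,220:330]; s=e['image'][140:250,215:325]
im=np.hstack([cv2.resize(t,(400,400),interpolation=2),cv2.resize(s,(400,400),interpolation=2)])[:,:,::-1]
cv2.imwrite('pics/%s.png'%sys.argv[1],im)
E
python3 look.py b2
```

```text
(no output)
```

View pics/b2.png

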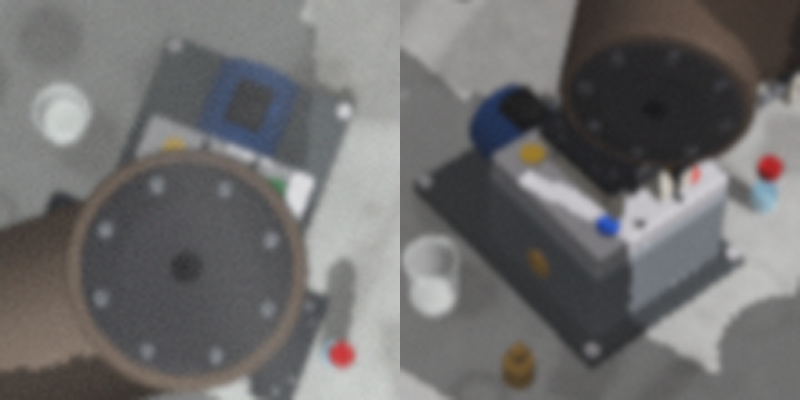

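The flange hides the knob in both views, so I'll feel for contact in small steps.

```bash
for i in 1; do python3 -m handwheel '[[0.19,-0.07,0,0],[0.19,-0.07,0,0]]' >/dev/null; python3 gs.py
python3 -m handwheel '[[0.19,-0.07,0,0],[0.19,-0.07,0,0]]'>/dev/null; python3 gs.py
python3 -m handwheel '[[0.19,-0.07,0,0],[0.19,-0.07,0,0]]'>/dev/null; python3 gs.py
python3 -m handwheel '[[0.19,-0.07,0,0],[0.19,-0.07,0,0]]'>/dev/null; python3 gs.py; done
```

```text
t 3.6 tool gx,gy mm -64.3 2.5 tip z 0.1548 F g -0.2 -0.2 -0.6
t 3.8 tool gx,gy mm -60.4 2.4 tip z 0.1546 F g -2.9 -0.4 1.6
t 4.0 tool gx,gy mm -56.2 2.4 tip z 0.1546 F g -2.6 -0.0 2.6
t 4.2 tool gx,gy mm -52.0 2.5 tip z 0.1546 F g -2.1 -0.1 1.0
```

Contact came later than I expected, at about -62 instead of -74. I'll check where the knob started using the first pictures.

```bash
python3 - <<'E'
from h import *
C=np.array([.546,-.053]); A=-.356; X=np.array([np.cos(A),np.sin(A)]); Y=np.array([-X[1],X[0]])
for n,roi in(('top',(258,200,285,222)),('scene',(273,172,290,188))):
    d=grab(n); g=cv2.imread(f'pics/{n}0.png',0)
    x0,y0,x1,y1=roi
    m=(g[y0:y1,x0:x1]<50).astype(np.uint8); print('\n'.join(''.join('#' if v else '.' for v in r) for r in m))
    M=cv2.morphologyEx(m,cv2.MORPH_OPEN,np.ones((5,5),np.uint8))
    k,l,s,c=cv2.connectedComponentsWithStats(M)
    for i in range(1,k):
        u=c[i]+[x0,y0]; p=onplane(d,*u,.167); q=p[:2]-C; print(n,u,s[i],p.round(4),(q@X*1000).round(1),(q@Y*1000).round(1))
E
```

```text
...........................
...........................
...........................
...........................
...........................
...........................
...........................
......#....................
......#.#..................
........##.................
........#..................
...........................
...........................
...........................
...........................
...........................
...........................
...........................
...........................
...........................
...........................
...........................
.................
.................
.................
......#####......
.....#######.....
...##########....
.############....
..###########....
..###########....
..###########....
..###########....
..##########.....
.###########.....
############.....
###.......#......
###..............
scene [279.59130435 180.74782609] [  0   3  13  13 115] [ 0.5153 -0.0387  0.167 ] -33.7 2.7
```

```bash
python3 - <<'E'
from h import *
C=np.array([.546,-.053]); A=-.356; X=np.array([np.cos(A),np.sin(A)]); Y=np.array([-X[1],X[0]])
def pr(d,u,v,z=.169):
    p=onplane(d,u,v,z); q=p[:2]-C; print((u,v),p.round(4),(q@X*1000).round(1),(q@Y*1000).round(1))
d=grab('top')
e=grab('scene')
pr(d,271.4,210.6);pr(d,271,211.5);pr(e,280.5,180);pr(e,281,180)
for n in('top0','scene0'):
    g=cv2.imread(f'pics/{n}.png')
    c=g[198:224,256:290] if n=='top0' else g[165:195,265:300]
    cv2.imwrite(f'pics/{n}k.png',cv2.resize(c,None,fx=16,fy=16,interpolation=0))
E
```

```text
(271.4, 210.6) [ 0.5195 -0.0417  0.169 ] -28.8 1.4
(271, 211.5) [ 0.5171 -0.0407  0.169 ] -31.4 1.5
(280.5, 180) [ 0.5137 -0.0408  0.169 ] -34.5 0.2
(281, 180) [ 0.5126 -0.0415  0.169 ] -35.3 -0.9
```

View pics/top0k.png

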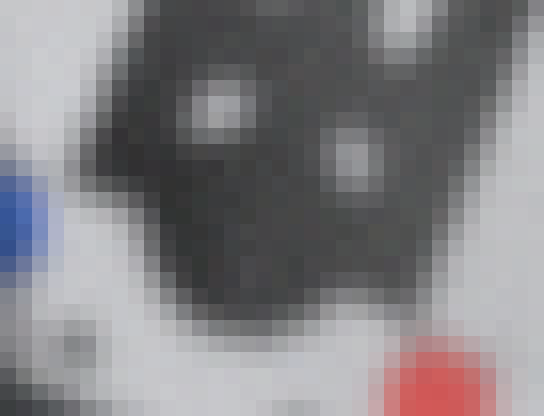

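View pics/scene0k.png

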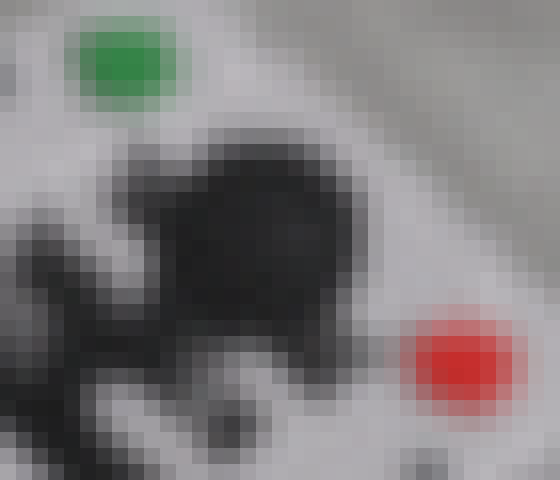

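The knob started at about gx = -35, not at the end of its slot. That agrees with contact at -62, a 27 mm stand-off. Now I'll push on until the tool is at gx = -27.5, which puts the knob at 0.

```bash
python3 -m handwheel '[[0.38,-0.14,0,0],[0.38,-0.14,0,0],[0.38,-0.14,0,0],[0.38,-0.14,0,0]]'>/dev/null; python3 gs.py;python3 -m handwheel '[[0.28,-0.1,0,0],[0.28,-0.1,0,0],[0.19,-0.07,0,0],[0,0,0,0],[0,0,0,0]]'>/dev/null; python3 gs.py
```

```text
t 4.8 tool gx,gy mm -35.5 2.7 tip z 0.1547 F g -2.1 0.3 0.9
t 5.3 tool gx,gy mm -28.0 2.7 tip z 0.1546 F g -1.5 -0.5 0.6
```

```bash
python3 -m handwheel '[[-0.94,0.35,0,0],[-0.94,0.35,0,0],[0,0,3,0],[0,0,4,0],[-1,3,0,0],[-1,4,0,0],[-1,4,0,0],[-1,4,0,0],[-1,2,0,0],[0,0,0,0],[0,0,0,0]]' >/dev/null; python3 gs.py; python3 look.py b3
```

```text
t 6.4 tool gx,gy mm -155.1 144.7 tip z 0.2249 F g 0.5 -0.6 -0.6
```

View pics/b3.png

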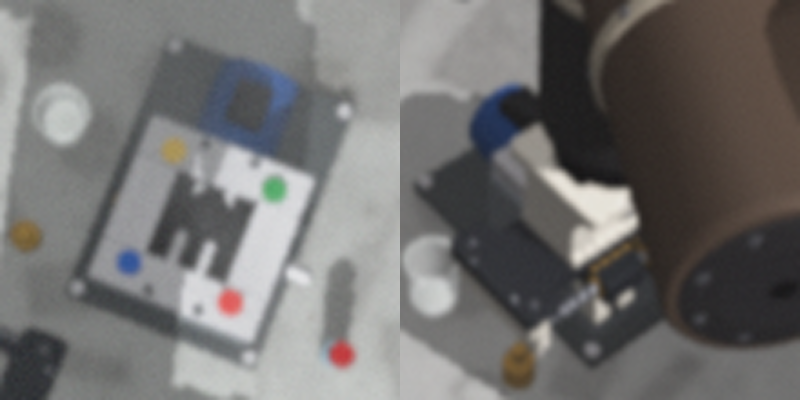

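```bash
python3 - <<'E'
from h import *
d=grab('top')
C=np.array([.546,-.053]); A=-.356; X=np.array([np.cos(A),np.sin(A)]); Y=np.array([-X[1],X[0]])
f,R,t=cam(d); K=np.array([[f,0,d['cx']],[0,f,d['cy']],[0,0,1]])
for gx in(-.01,0,.01):
    p=np.append(C+gx*X,.175); print(gx,cv2.projectPoints(p[None],d['rvec'],d['tvec'],K,np.array([d['k1'],0,0,0]))[0].ravel())
c=d['image'][182:218,258:296]; cv2.imwrite('pics/top3k.png',cv2.resize(cv2.convertScaleAbs(c,alpha=1.8),None,fx=14,fy=14,interpolation=0)[:,:,::-1])
E
```

```text
-0.01 [274.60956661 203.90544515]
0 [276.00792015 200.33909147]
0.01 [277.40258351 196.78155051]
```

View pics/top3k.png

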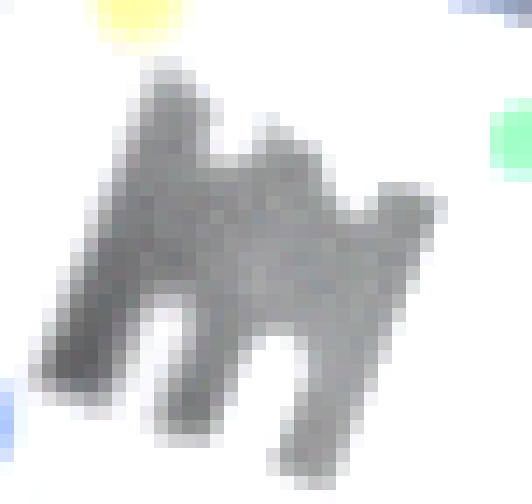

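```bash
cat > knob.py <<'E'
from h import *
C=np.array([.546,-.053]); A=-.356; X=np.array([np.cos(A),np.sin(A)]); Y=np.array([-X[1],X[0]])
d=grab('top'); P=[]
for v in range(160,235):
    for u in range(240,315):
        if d['depth'][v,u]>0:
            p=bydepth(d,u,v); q=p[:2]-C
            if .15<p[2]<.21 and abs(q@X)<.075 and abs(q@Y)<.07: P.append([q@X,q@Y,p[2]])
P=np.array(P); print(len(P))
if len(P)>20:
    s=np.linalg.lstsq(np.c_[2*P,np.ones(len(P))],(P**2).sum(1),rcond=None)[0]
    print('extent mm',(P.min(0)*1000).round(1),(P.max(0)*1000).round(1),'mean',(P.mean(0)*1000).round(1),'sphere',(s[:3]*1000).round(1),np.sqrt(s[3]+s[:3]@s[:3])*1000)
E
python3 knob.py
```

```text
149
extent mm [-14.5 -16.9 174.7] [ 19.8  17.6 196.6] mean [  1.7   0.6 187.5] sphere [  3.1   0.5 177.5] 16.753788626051737
```

```bash
python3 -m handwheel '[[2.85,-3.45,0,0],[2.85,-3.45,0,0],[2.85,-3.45,0,0],[2.85,-3.45,0,0],[0,0,0,0],[0,0,-2,0],[0,0,-2,0],[0,0,-2,0],[0,0,-0.7,0],[0,0,0,0],[0,0,0,0]]' >/dev/null; python3 gs.py
```

```text
t 7.7 tool gx,gy mm 1.1 55.0 tip z 0.1585 F g -0.0 0.3 0.1
```

```bash
python3 -m handwheel '[[-0.175,-0.47,0,0],[-0.175,-0.47,0,0],[-0.14,-0.375,0,0]]' >/dev/null; python3 gs.py
python3 -m handwheel '[[-0.14,-0.375,0,0],[-0.14,-0.375,0,0]]' >/dev/null; python3 gs.py
python3 -m handwheel '[[-0.14,-0.375,0,0],[-0.14,-0.375,0,0]]' >/dev/null; python3 gs.py
python3 -m handwheel '[[-0.14,-0.375,0,0],[-0.14,-0.375,0,0]]' >/dev/null; python3 gs.py
```

```text
t 8.0 tool gx,gy mm 0.7 40.5 tip z 0.1583 F g 0.5 -0.5 -0.4
t 8.2 tool gx,gy mm 0.7 32.6 tip z 0.1579 F g 0.2 1.3 2.6
t 8.4 tool gx,gy mm 0.9 24.9 tip z 0.158 F g -0.2 1.7 2.1
t 8.6 tool gx,gy mm 0.8 16.7 tip z 0.1578 F g -0.4 2.3 2.4
```

```bash
python3 -m handwheel '[[-0.14,-0.375,0,0],[-0.14,-0.375,0,0],[-0.14,-0.375,0,0]]' >/dev/null; python3 gs.py
python3 -m handwheel '[[-0.1,-0.28,0,0],[0,0,0,0]]' >/dev/null; python3 gs.py
python3 -m handwheel '[[-0.1,-0.28,0,0],[0,0,0,0]]' >/dev/null; python3 gs.py
```

```text
t 8.9 tool gx,gy mm 0.7 4.6 tip z 0.1575 F g 1.1 1.8 0.1
t 9.1 tool gx,gy mm 0.6 1.4 tip z 0.1574 F g -0.0 0.4 1.3
t 9.3 tool gx,gy mm 0.6 -1.3 tip z 0.1574 F g 0.3 0.1 -0.9
```

```bash
python3 -m handwheel '[[-0.1,-0.28,0,0],[0,0,0,0]]' >/dev/null; python3 gs.py
python3 -m handwheel '[[-0.07,-0.19,0,0]]' >/dev/null; python3 gs.py
python3 -m handwheel '[[-0.07,-0.19,0,0]]' >/dev/null; python3 gs.py
```

```text
t 9.5 tool gx,gy mm 0.7 -4.2 tip z 0.1575 F g 0.2 -0.2 0.0
t 9.6 tool gx,gy mm 0.8 -6.0 tip z 0.1576 F g -0.1 1.5 -1.9
t 9.7 tool gx,gy mm 0.8 -8.1 tip z 0.1576 F g -0.5 2.1 -1.3
```

```bash
python3 -m handwheel '[[0.35,0.94,0,0],[0.35,0.94,0,0],[0,0,3,0],[0,0,4,0],[-2,3.5,0,0],[-2,4,0,0],[-2,4,0,0],[-3,3,0,0],[-3,1,0,0],[-2,0,0,0],[0,0,0,0],[0,0,0,0]]' >/dev/null; python3 gs.py; python3 knob.py; python3 look.py b4
```

```text
t 10.9 tool gx,gy mm -184.8 109.1 tip z 0.2283 F g 0.9 0.6 0.3
147
extent mm [-14.6 -57.7 166.4] [ 19.1 -23.4 190.1] mean [  1.6 -40.2 181.7] sphere [  3.  -40.6 171.1] 16.991713334685983
```

View pics/b4.png

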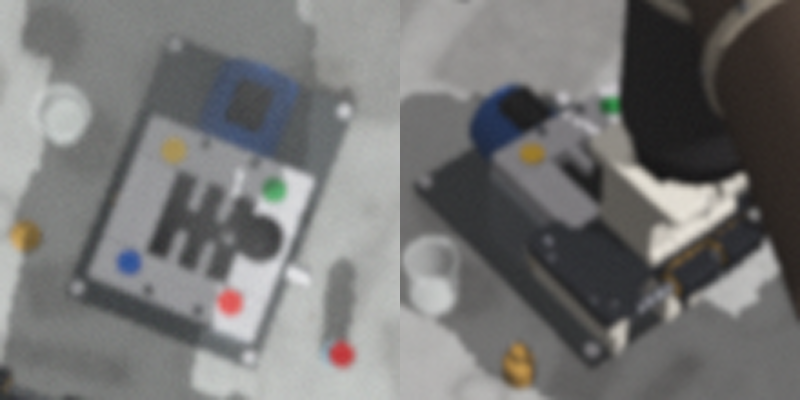

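The knob is at gx ≈ 2, gy ≈ -40.6, so it's in the right rail in neutral. Next is the push home towards +gx.

```bash
python3 -m handwheel '[[1.39,-3.72,0,0],[1.39,-3.72,0,0],[1.39,-3.72,0,0],[1.39,-3.72,0,0],[1.39,-3.72,0,0],[0,0,0,0],[0,0,-2,0],[0,0,-2,0],[0,0,-2,0],[0,0,-1.8,0],[0,0,0,0]]' >/dev/null; python3 gs.py
python3 -m handwheel '[[0.47,-0.175,0,0],[0.47,-0.175,0,0],[0.47,-0.175,0,0],[0.38,-0.14,0,0],[0.38,-0.14,0,0],[0.38,-0.14,0,0],[0.38,-0.14,0,0]]' >/dev/null; python3 gs.py
```

```text
t 12.15 tool gx,gy mm -54.9 -42.0 tip z 0.1472 F g 0.1 -1.0 0.2
t 12.85 tool gx,gy mm -23.2 -41.7 tip z 0.1496 F g -1.8 -0.1 1.3
```

```bash
python3 -m handwheel '[[0.38,-0.14,0,0],[0.38,-0.14,0,0],[0.38,-0.14,0,0],[0.38,-0.14,0,0]]' >/dev/null; python3 gs.py
python3 -m handwheel '[[0.38,-0.14,0,0],[0.38,-0.14,0,0],[0.38,-0.14,0,0]]' >/dev/null; python3 gs.py
python3 -m handwheel '[[0.38,-0.14,0,0],[0.38,-0.14,0,0]]' >/dev/null; python3 gs.py
```

```text
t 13.25 tool gx,gy mm -6.8 -41.6 tip z 0.1496 F g -2.3 0.1 -0.2
t 13.55 tool gx,gy mm 5.3 -41.4 tip z 0.1493 F g -1.6 1.0 -1.4
t 13.75 tool gx,gy mm 13.5 -41.3 tip z 0.1495 F g -2.2 1.0 -1.4
```

```bash
python3 -m handwheel '[[0.19,-0.07,0,0],[0.19,-0.07,0,0]]' >/dev/null; python3 gs.py
python3 -m handwheel '[[0.15,-0.055,0,0],[0,0,0,0]]' >/dev/null; python3 gs.py
python3 -m handwheel '[[0.15,-0.055,0,0],[0,0,0,0]]' >/dev/null; python3 gs.py
```

```text
t 13.95 tool gx,gy mm 17.4 -41.4 tip z 0.1495 F g -3.9 2.3 -2.4
t 14.15 tool gx,gy mm 18.4 -41.4 tip z 0.1492 F g -3.7 1.7 -1.9
t 14.35 tool gx,gy mm 19.5 -41.6 tip z 0.149 F g -7.2 1.8 -0.6
```

The force is rising to about 7 N, so this is the end stop. I'll back off and check.

```bash
python3 -m handwheel '[[-0.94,0.35,0,0],[-0.94,0.35,0,0],[-0.94,0.35,0,0],[0,0,3,0],[0,0,4,0],[-2,3.5,0,0],[-2,4,0,0],[-2,4,0,0],[-2,4,0,0],[-2,4,0,0],[0,0,0,0],[0,0,0,0]]' >/dev/null; python3 gs.py; python3 knob.py; python3 look.py b5; python3 -c "
from h import *
grab('top','top5.png')"
```

```text
t 15.55 tool gx,gy mm -172.4 107.1 tip z 0.2203 F g -0.6 -0.7 -0.4
144
extent mm [ 29.4 -55.4 161.3] [ 64.2 -21.4 182.2] mean [ 45.3 -38.4 173.9] sphere [ 47.1 -38.8 163.6] 16.932405617157592
```

View pics/b5.png

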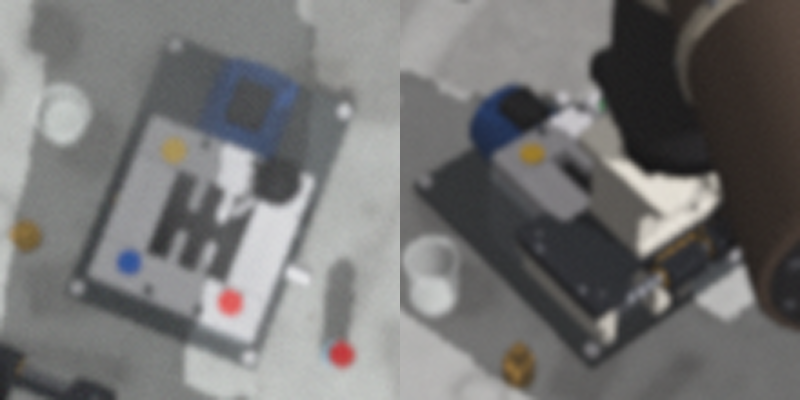

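View pics/top5.png

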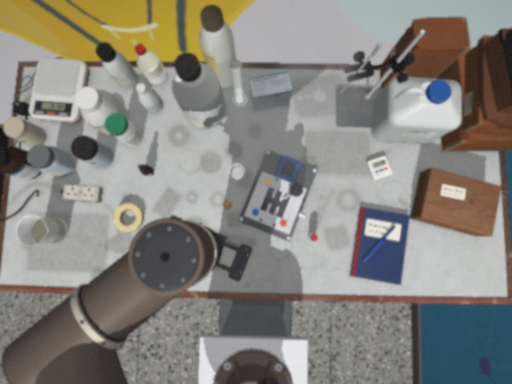

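The knob stands over the green disc at crop (276,180), measured at gx 45–47, gy -38.6. The weight (227,204), beaker (237,171), vial (314,237), tape (128,217), dropper (146,169) and timer (379,166) are where they started, and the arm is clear of everything.

```bash
python3 -c "
from h import *
print(arm.job_done())"
```

```text
the job is handed in; nothing more can be done
None
```

I pushed the lever with closed fingers from outside in three moves: out of the near middle slot to neutral, across to the right rail, then home to the end stop at the green disc (far right). The job was handed in at about 15.6 s of the 59 s allowed; the hand-in gives no verdict.

- **Final position:** after I backed off, depth put the knob at x 45–47, y −39 mm in the gearbox frame. The slot target is (46, −41), so it is about 3 mm off against the 14 mm allowed.
- **Forces:** the highest horizontal force I read was about 7 N, at the end stop, against the 40 N limit. I only read it between moves.
- **Bystanders:** by eye, all six loose things are where they started in the last top picture, and the arm is clear of everything. I did not measure how far each one moved.
- **Disagreements:**
    - The knob started at about x = −35 mm, not at the slot's end (−46 mm). First contact therefore came about 12 mm later than I planned, and the first pictures confirmed the starting point.
    - The two cameras disagree by about 3–4 mm in world x, so I averaged them.

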